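Clear the capper's catch tray and hold the next bottle's crimp

ROBOT

A 6-joint arm with a two-finger parallel gripper is mounted at the origin on the work surface. World frame = base frame: x ahead of the robot, y to its left, z up, the work surface at z = 0. Lengths are in m, angles in rad, forces in N, time in s.
With the tool pointing down it reaches from about 0.375 to 0.9 m from the base axis. Payload 3.1 kg.
Tool frame: the origin (TCP) lies midway between the tips of the shut fingers; the grasp point (between the pads) lies 19 mm behind it; z points along the fingers, y is the line along which they close (so a half turn about z gives the same grasp; the last joint's range is limited). The gripper opens to 85 mm and grips with 20 to 120 N. Pads are 22 mm wide; open, the fingers measure 114 mm over their backs; the gripper's body (76 mm by 85 mm) begins 54 mm behind the grasp point. The pads swing forward as they close: fully open they stand 13 mm farther back than shut.
Start: joints at [0.97, 0.527, 1.433, -0, 1.181, -0.178], TCP at [0.256, 0.57, 0.231] pointing down, gripper open.
Joint ranges: [-3.08, 3.08], [-0.75, 2.2], [0.22, 2.44], [-1.43, 4.57], [0, 2.65], [-2.85, 2.85]. Speed limits (rad/s): [2.79, 2.79, 3.14, 3.14, 3.14, 3.14].

INTERFACE

Orientations are given as a unit quaternion [x, y, z, w].
In Python, from station import manip gives the robot as it stands. The module is installed in compiled form; this text tells all that it offers.
- The arm moves only by the tool apply_moves, never from a script. Its arguments are lists of equal length, an entry for each row: "claw": the gripper's target within -1 to 1 (fully open at 1, half-way at 0, shut at -1); "travel": the shift along the tool's x, y, z scaled (see below), a list of three; "turn": the turn, a rotation vector about the tool's x, y, z scaled (see below), a list of three. In form: {"claw": [claw, ...], "travel": [[dx, dy, dz], ...], "turn": [[rx, ry, rz], ...]}. A call has 1 to 5 rows; each row is the pose to reach, as a shift and turn from the pose commanded when the call began, along the tool's axes at that moment, turning the shorter way round; what a row does not reach only later rows make up. The controller multiplies each number of a shift by 800 mm and each number of a turn by 180 degrees. A row lasts 1/12 s, in which the tool goes at most 41.7 mm and 7.16 degrees, less where a joint would pass 70% of its speed; a pose out of reach is approached as far as the arm can. A call with a number of a shift or a turn outside -1 to 1 is refused whole. A call with a gripper value outside its range is refused whole. The fingers move at their own pace and stop on an object; "newtons" is the grip in N (left out, the last holds). Time passes only in rows, so rows that repeat a pose let the fingers close. It gives the time, the measured TCP pose, the force, the opening and the grip force at its end, in the units of the state.
- manip.sense(): the state, without advancing time (a new reading comes with each control period).
- manip.snapshot(name): name is "scene" or "top" or "wrist"; returns a dict with "pixels" (400x640x3 uint8, red, green, blue), "depth" (400x640 float32, m along the optical axis (not along the pixel's ray), 0 where there is no reading), "intrinsics" (3x3 intrinsics, pixels), "R" (3x3) and "t" (3): a world point X has camera coordinates R X + t. Camera axes: x right, y down, z forward; pixel columns grow to the right and rows downward; lengths in m; the calibration is good to about 2 mm. A picture is of the moment at which its call begins.
- manip.sign_off(): hands the job in; it is judged then, once.
The state is a dict: "t": time; "q": joint angles; "qd": joint speeds; "tau": joint torques, N m; "tcp_pos": TCP position; "tool_rot": TCP orientation; "force": force on the tool from outside, world axes, zero at the start; "ft_torque": the same for the moment, N m; "finger_gap": opening from 0.0 (shut) to 1.0 (fully open); "gripper_force": force on a finger pad.
Only numpy, scipy, OpenCV 4.12 (cv2) and the standard library are available. Lean on these libraries where they do the work, as an engineer would, in place of code of your own. Each camera call takes 0.05 s, during which the arm holds its last target. There are 200 camera calls.

TASK

Take the two capped brown bottles out of the bottle capper's catch tray and stand each, without dropping it, upright on the floor of an empty slot of the divided crate. Then press the capper's spring-loaded lever down until it is level and keep it there, for the next bottle's cap to set: the program finishes while still holding the lever down. Never push the lever far past level (the glass would crack), and leave the bottle under the capper and everything else where it stands.

Things in the scene. Friction and masses are not known exactly. Their poses are not given: they have to be found in the camera images.
- capper: Grey bench bottle capper, fixed. Origin at table height under the bottle to be capped. Base 240 mm along its x (-110 to +130) by 130 mm, rubber disc with its top 12 mm high at the origin, column 34 x 50 mm at x = +90 mm, 248 mm high. Crimping bell (44 mm wide) and guide over the origin, 198 to 280 mm high at rest; the bell sinks with the lever. The lever points to the capper's -x (robot side).
- tray (a point): Centre of the steel catch tray's floor, 4 mm above the table. The tray is part of the capper, on its +y side (capper frame 0, +180 mm): 130 mm along the capper's x by 220 mm along its y, rim 18 mm high, walls and floor 4 mm thick. Axes as the capper's.
- lever (a joint): Angle in rad of the capper's hinged lever: 0 = at rest, raised 0.50 rad (29 degrees) above level; grows as the free end is pressed down; 0.50 = level; 0.72 = hard stop. A return spring always pushes it up: about 4 N at the grip at rest, about 10 N when level. Hinge axis horizontal, along the capper's y, through lever_pivot.
- lever_pivot (a point): Centre of the lever's hinge, on the column, 225 mm above the table (capper frame x = +85, y = 0 mm). Fixed to the capper; its axes are the capper's axes.
- lever_grip (a point): Centre of the lever's T-shaped grip: a round black bar 22 mm in diameter, 100 mm long, parallel to the capper's y, at the free end of the flat lever (18 mm wide, 12 mm thick), 195 mm from the hinge. About 318 mm above the table at rest, 225 mm when level. Can be pressed from above or pinched across; moves and turns with the lever.
- bottle_a: One of two like capped bottles standing in the catch tray. Brown glass, 58 mm in diameter up to 76 mm high, shoulder to 104 mm, neck 26 to 27 mm in diameter from 104 to 145 mm, steel crown cap 31 mm in diameter to 152 mm (the top). Origin at the centre of its underside, z up its axis. About 0.2 to 0.4 kg.
- bottle_b: The other capped bottle standing in the catch tray; same shape and origin as bottle_a.
- bottle_next: The bottle to be capped next, same shape as bottle_a, standing loose on the capper's rubber disc under the bell. To be left standing there.
- bottle_kept: A bottle of the same shape that already stands in one slot of the crate. To be left there. Origin at the centre of its underside.
- pet: Green plastic bottle, 60 mm in diameter, 166 mm high with its white cap, standing in another slot of the crate. To be left there. Origin at the centre of its underside.
- crate: Red plastic crate, fixed; its place and yaw vary. 236 mm along its x by 160 mm along its y, 85 mm high, outer walls, dividers and floor 5 mm thick. Three slots along x by two along y, each about 72 mm square inside, open at the top. Origin at table height under its centre.
- slot0 (a point): Centre of the floor of a crate slot, 5 mm above the table; crate frame (-77, -39) mm. Two of the six slots are taken.
- slot1 (a point): The same at crate frame (-77, +39) mm.
- slot2 (a point): The same at crate frame (0, -39) mm.
- slot3 (a point): The same at crate frame (0, +39) mm.
- slot4 (a point): The same at crate frame (+77, -39) mm.
- slot5 (a point): The same at crate frame (+77, +39) mm.
- opener: Flat steel bottle opener lying loose on the table in front of the catch tray, 110 x 40 x 8 mm. To be left alone.
There are look-alikes about, which are no part of the job. What is shaped like the bottle_a but yellow is not meant.

How it is judged:
By the outcome, as a careful person would: the job done as asked, in the order asked, and still so for the second after the job is handed in, while the arm keeps its last pose, push and grip.
It also fails if it takes over 72 s, if anything falls off the work surface, if the arm or the gripper's body presses on something with over 40 N, if the wrist force passes 120 N, or if a joint passes its speed limit or range.

## Working session

There is one attempt and no reset: what is moved stays moved. The work goes in short steps, Python scripts to look and compute and a tool call to move; the robot and the scene stay as the last step left them, time stands still between calls to the robot, and variables do not carry over. Pictures are saved under pics/ and viewed, at most 10 in all, crops included, and the job is handed in when it is done.

Besides the shell and the picture viewer there is one more tool, called in YAML: its name, and indented under it one key for each argument. apply_moves: Moves the arm, as the interface text tells. Shifts and turns lie within -1 to 1; 1 stands for 800 mm of shift or 180 degrees of turn. Its arguments: {"type":"object","properties":{"claw":{"type":"array","items":{"type":"number"}},"travel":{"type":"array","items":{"type":"array","items":{"type":"number"}}},"turn":{"type":"array","items":{"type":"array","items":{"type":"number"}}},"newtons":{"type":"number"}},"required":["claw","travel","turn"]}

```bash
mkdir -p pics; python3 - <<'E'
from station import manip
import cv2,numpy as np
s=manip.sense();print({k:np.round(v,3).tolist() for k,v in s.items()})
for n in("scene","top"):
    p=manip.snapshot(n);np.savez(f"{n}0.npz",**p)
    cv2.imwrite(f"pics/{n}0.png",p["pixels"][:,:,::-1]);print(n,p["intrinsics"].round(1).tolist(),p["R"].round(3).tolist(),p["t"].round(3).tolist(),(p["depth"]>0).mean())
E
```

```text
{'t': 0.0, 'q': [0.969, 0.528, 1.434, 0.0, 1.181, -0.178], 'qd': [-0.001, -0.001, 0.001, 0.001, 0.001, 0.0], 'tau': [0.0, -44.235, -17.803, -0.0, 0.008, 0.0], 'tcp_pos': [0.256, 0.569, 0.23], 'tool_rot': [0.21, 0.978, -0.001, -0.0], 'force': [0.741, 0.502, -0.782], 'ft_torque': [-0.024, -0.003, 0.032], 'gripper_force': 0.0, 'finger_gap': 0.999}
scene [[378.1, 0.0, 323.2], [0.0, 378.1, 195.5], [0.0, 0.0, 1.0]] [[0.604, 0.796, 0.02], [0.55, -0.399, -0.734], [-0.576, 0.455, -0.679]] [-0.355, -0.133, 1.313] 0.9960390625
top [[415.0, 0.0, 317.6], [0.0, 415.0, 198.3], [0.0, 0.0, 1.0]] [[0.029, -1.0, 0.01], [-0.984, -0.03, -0.176], [0.177, -0.005, -0.984]] [0.019, 0.589, 1.169] 0.99583203125
```

View pics/scene0.png

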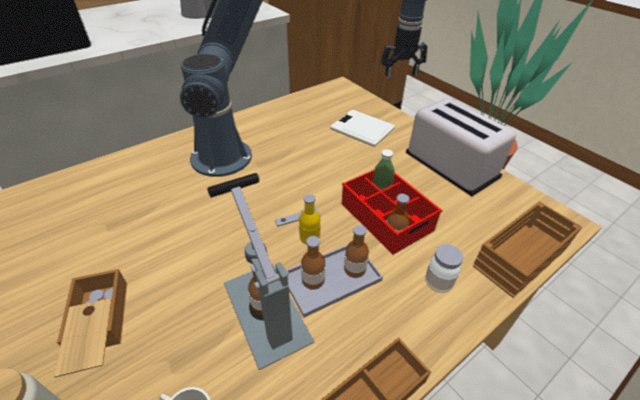

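View pics/top0.png

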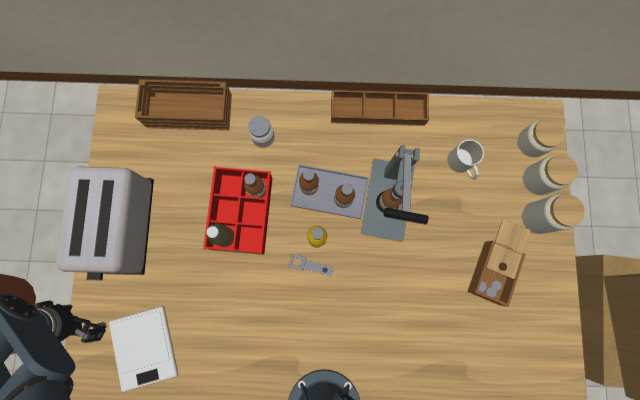

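The scene view shows brown capped bottles in the tray at about (313,265) and (357,253), which are the ones meant. The yellow look-alike is at (310,220), and another brown bottle is under the bell at (258,290). In the top view, the tray bottles' caps are at about (309,176) and (345,189) and yellow is at (317,235). The crate is centred near (238,210), with a brown bottle at (254,182), the PET at (215,232), and four free slots.

```bash
cat > h.py <<'E'
import numpy as np,cv2
def cloud(p):
    d=p["depth"];K=p["intrinsics"];v,u=np.mgrid[:400,:640]
    c=np.stack([(u-K[0,2])*d/K[0,0],(v-K[1,2])*d/K[1,1],d],-1)
    return (c-p["t"])@p["R"]
def cast(p,u,v,z):
    r=p["R"].T@np.linalg.solve(p["intrinsics"],[u,v,1.]);o=-p["R"].T@p["t"]
    return o+r*(z-o[2])/r[2]
E
python3 - <<'E'
from h import *
p=dict(np.load("top0.npz"));X=cloud(p);h=cv2.cvtColor(p["pixels"],cv2.COLOR_RGB2HSV);z=X[...,2]
box=np.zeros((400,640),bool);box[140:280,190:440]=1
red=box&((h[...,0]<6)|(h[...,0]>174))&(h[...,1]>180)
P=X[red&(z>.075)&(z<.095)][:,:2]
r=cv2.minAreaRect((P*1000).astype(np.float32));print("crate",r,cv2.boxPoints(r).round(),len(P))
m=(box&(z>.143)&(z<.175)).astype(np.uint8)
n,l,s,c=cv2.connectedComponentsWithStats(m)
for i in range(1,n):
    if s[i,4]>8:
        Q=X[l==i];print("cap",c[i].round(1),s[i,4],Q.mean(0).round(4),Q[:,2].max().round(3),p["pixels"][l==i].mean(0).round(),((Q.min(0)+Q.max(0))/2).round(4))
g=box&(p["pixels"].max(-1)<60)&(z>.26)
Q=X[g];r=cv2.minAreaRect((Q[:,:2]*1000).astype(np.float32));print("grip",len(Q),Q.mean(0),Q[:,2].max(),r)
# tray rim & base
m=box&(z>.012)&(z<.024)&(h[...,1]<60)
r=cv2.minAreaRect((X[m][:,:2]*1000).astype(np.float32));print("rim",m.sum(),r)
mm=p["pixels"][120:300,190:450,::-1];cv2.imwrite("pics/crop.png",cv2.resize(mm,None,fx=3,fy=3,interpolation=2))
for n in["scene"]:
    p=dict(np.load("scene0.npz"));X=cloud(p);z=X[...,2]
    b=np.zeros((400,640),bool);b[140:300,230:450]=1
    m=(b&(z>.143)&(z<.175)).astype(np.uint8);k,l,s,c=cv2.connectedComponentsWithStats(m)
    for i in range(1,k):
        if s[i,4]>8:
            Q=X[l==i];print("capS",c[i].round(1),s[i,4],Q.mean(0).round(4),Q[:,2].max().round(3),((Q.min(0)+Q.max(0))/2).round(4))
    g=(p["pixels"].max(-1)<60)&(z>.26)&(z<.36)&(X[...,0]>.3);Q=X[g];print("gripS",len(Q),Q.mean(0),cv2.minAreaRect((Q[:,:2]*1000).astype(np.float32)))
E
```

```text
crate ((545.11474609375, 265.0133056640625), (164.28070068359375, 237.09957885742188), 86.84526824951172) [[422. 190.]
 [659. 176.]
 [668. 341.]
 [431. 354.]] 692
cap [394.2 163.5] 41 [ 0.6722 -0.1693  0.1583] 0.174 [59. 61. 58.] [ 0.6788 -0.1729  0.1585]
cap [308.  174.9] 98 [0.6338 0.0648 0.1547] 0.161 [130. 129. 134.] [0.6336 0.0648 0.1553]
cap [249.5 179. ] 103 [0.6173 0.2226 0.1556] 0.161 [127. 125. 130.] [0.6173 0.2229 0.1522]
cap [346.8 188.9] 99 [ 0.598  -0.0414  0.1547] 0.161 [130. 130. 135.] [ 0.5977 -0.0418  0.1543]
cap [393.9 196.2] 18 [ 0.5809 -0.1677  0.1604] 0.169 [105.  99.  98.] [ 0.5837 -0.1699  0.1561]
cap [212.9 232.2] 126 [0.4694 0.3081 0.1669] 0.175 [177. 177. 174.] [0.4706 0.3094 0.1588]
cap [317.  233.2] 102 [0.4762 0.0357 0.1509] 0.155 [134. 133. 136.] [0.4757 0.0357 0.1509]
grip 385 [ 0.50485657 -0.16016257  0.33321831] 1.2541405876936882 ((464.2642822265625, -73.07072448730469), (67.98200988769531, 285.74072265625), 25.141197204589844)
rim 436 ((641.0872192382812, -45.9603271484375), (399.73358154296875, 423.7380676269531), 20.437992095947266)
capS [386.6 156.2] 132 [0.4774 0.3043 0.162 ] 0.173 [0.4749 0.3093 0.1581]
capS [309.3 198.6] 96 [0.4816 0.033  0.1508] 0.154 [0.4803 0.0335 0.15  ]
capS [402.4 199.2] 113 [0.6235 0.2185 0.1543] 0.159 [0.6216 0.2213 0.1509]
capS [359.5 230.8] 135 [0.6397 0.0614 0.1539] 0.158 [0.6383 0.0629 0.1506]
capS [313.  241.8] 135 [ 0.6035 -0.0442  0.1543] 0.158 [ 0.6014 -0.0432  0.1507]
capS [253.2 269.2] 38 [ 0.5938 -0.1892  0.1598] 0.166 [ 0.5923 -0.1891  0.1555]
gripS 437 [ 0.51482105 -0.16913248  0.32440074] ((513.9020385742188, -167.61880493164062), (94.82615661621094, 14.622773170471191), 80.15091705322266)
```

View pics/crop.png

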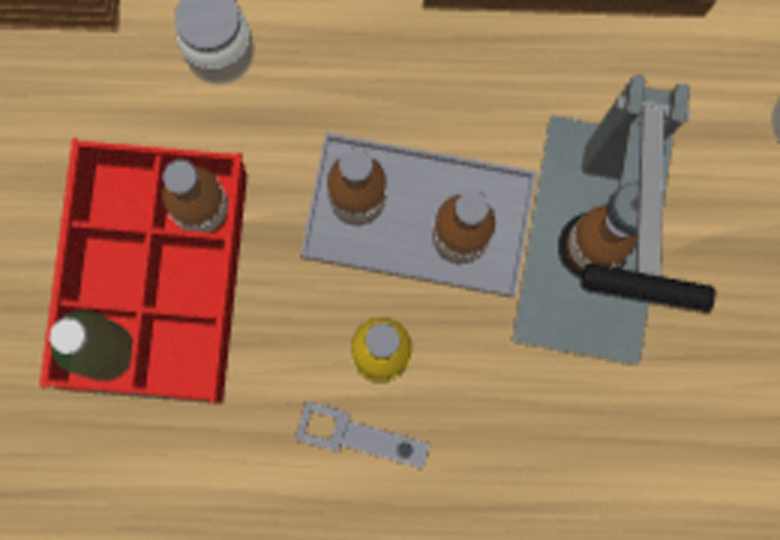

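In the crop, the two brown capped bottles in the tray are at (357,165) and (472,210). They match because they are brown, capped and standing on the steel tray. The others are the yellow one at (382,345), the one under the bell at (600,240), and the kept one in the crate at (182,180). I'll move to the first tray bottle (far one).

```bash
cat >> h.py <<'E'
from scipy.spatial.transform import Rotation as Ro
def to(s,*targets):
    R=Ro.from_quat(s["tool_rot"]).as_matrix()
    print("tcp",np.round(s["tcp_pos"],4),"gap",round(s["finger_gap"],3),"gf",round(s["gripper_force"],1),"F",np.round(s["force"],1),"t",round(s["t"],2),"yax",R[:,1].round(3))
    for g in targets:
        d=np.array(g)-s["tcp_pos"]; print(g,"->",(R.T@d/.8).round(4),"rows",round(np.linalg.norm(d)/.0417,1))
E
python3 - <<'E'
from h import *
from station import manip
to(manip.sense(),(.636,.064,.23),(.636,.064,.21))
E
```

```text
tcp [0.2561 0.5695 0.2304] gap 0.997 gf 0.0 F [0.4 0.9 0.5] t 0.1 yax [ 0.41   0.912 -0.002]
(0.636, 0.064, 0.23) -> [-0.6923 -0.3813  0.001 ] rows 15.2
(0.636, 0.064, 0.21) -> [-0.6924 -0.3813  0.026 ] rows 15.2
```

apply_moves:
  claw: [1, 1, 1, 1, 1]
  travel:
    - [-0.046, -0.025, 0]
    - [-0.09, -0.05, 0]
    - [-0.136, -0.075, 0]
    - [-0.18, -0.1, 0]
    - [-0.225, -0.124, 0]
  turn:
    - [0, 0, 0]
    - [0, 0, 0]
    - [0, 0, 0]
    - [0, 0, 0]
    - [0, 0, 0]
  newtons: 50

```text
t: 0.52
tcp_pos: [0.3801, 0.4039, 0.2309]
tool_rot: [0.209, 0.978, -0.0, -0.0]
force: [0.1, 0.2, 0.5]
finger_gap: 0.995
gripper_force: 0.0
```

apply_moves:
  claw: [1, 1, 1, 1, 1]
  travel:
    - [-0.046, -0.025, 0]
    - [-0.09, -0.05, 0]
    - [-0.136, -0.075, 0]
    - [-0.18, -0.1, 0]
    - [-0.225, -0.124, 0]
  turn:
    - [0, 0, 0]
    - [0, 0, 0]
    - [0, 0, 0]
    - [0, 0, 0]
    - [0, 0, 0]

```text
t: 0.93
tcp_pos: [0.5037, 0.2394, 0.231]
tool_rot: [0.21, 0.978, -0.0, -0.001]
force: [0.4, 0.7, 0.5]
finger_gap: 0.999
gripper_force: 0.0
```

apply_moves:
  claw: [1, 1, 1, 1, 1]
  travel:
    - [-0.046, -0.025, 0]
    - [-0.09, -0.05, 0]
    - [-0.136, -0.075, 0]
    - [-0.18, -0.1, 0]
    - [-0.225, -0.124, 0]
  turn:
    - [0, 0, 0]
    - [0, 0, 0]
    - [0, 0, 0]
    - [0, 0, 0]
    - [0, 0, 0]

```text
t: 1.35
tcp_pos: [0.6272, 0.0751, 0.2308]
tool_rot: [0.21, 0.978, -0.0, -0.001]
force: [0.6, 0.1, -0.5]
finger_gap: 0.999
gripper_force: 0.0
```

```bash
python3 - <<'E'
from h import *
from station import manip
s=manip.sense();p=manip.snapshot("wrist");cv2.imwrite("pics/w1.png",p["pixels"][:,:,::-1]);np.savez("w1.npz",**p)
X=cloud(p);z=X[...,2]
m=((z>.148)&(z<.172)).astype(np.uint8);k,l,st,c=cv2.connectedComponentsWithStats(m)
for i in range(1,k):
    if st[i,4]>60:
        Q=X[l==i];print(c[i].round(),st[i,4],Q.mean(0).round(4),((Q.min(0)+Q.max(0))/2).round(4),p["pixels"][l==i].mean(0).round())
to(s,(.636,.064,.20),(.636,.064,.113))
E
```

```text
[164.  24.] 2119 [0.479  0.0344 0.1525] [0.4783 0.0341 0.1516] [168. 170. 178.]
[520. 111.] 1903 [0.6193 0.2195 0.157 ] [0.6197 0.2204 0.1541] [165. 166. 174.]
[311. 225.] 1340 [0.6354 0.0628 0.1563] [0.6361 0.0624 0.1547] [168. 170. 178.]
[160. 238.] 1373 [ 0.5994 -0.0419  0.1562] [ 0.6001 -0.0434  0.1543] [164. 167. 175.]
[ 12. 295.] 953 [ 0.5928 -0.1685  0.1589] [ 0.5921 -0.1721  0.1573] [127. 115. 107.]
tcp [0.6272 0.0751 0.2308] gap 0.999 gf 0.0 F [ 0.6  0.1 -0.5] t 1.35 yax [ 0.411  0.912 -0.   ]
(0.636, 0.064, 0.2) -> [-0.0158 -0.0081  0.0385] rows 0.8
(0.636, 0.064, 0.113) -> [-0.016  -0.008   0.1472] rows 2.8
```

View pics/w1.png

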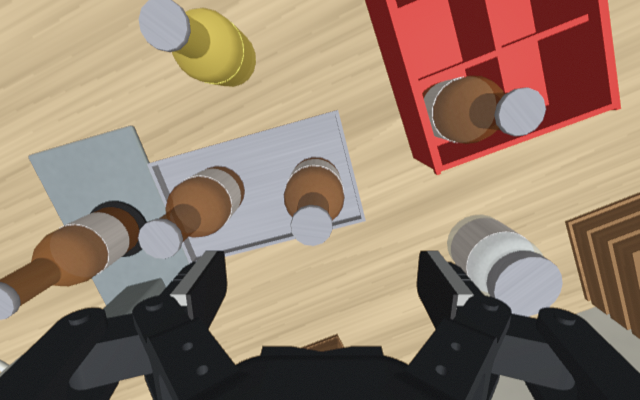

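The wrist view shows the brown bottle to take, cap at (311,225), between the open fingers. The second is at (160,238), the bell's bottle at far left, and yellow at (165,25). Descending on the first.

apply_moves:
  claw: [1, 1, 1, 1, 1]
  travel:
    - [-0.0155, -0.009, 0.02]
    - [-0.0155, -0.009, 0.06]
    - [-0.0155, -0.009, 0.1]
    - [-0.0155, -0.009, 0.13]
    - [-0.0155, -0.009, 0.147]
  turn:
    - [0, 0, 0]
    - [0, 0, 0]
    - [0, 0, 0]
    - [0, 0, 0]
    - [0, 0, 0]

```text
t: 1.82
tcp_pos: [0.6324, 0.0654, 0.1098]
tool_rot: [0.21, 0.978, -0.0, -0.003]
force: [0.0, 0.9, -0.4]
finger_gap: 0.999
gripper_force: 0.0
```

apply_moves:
  claw: [-0.1, -0.4, -0.6, -1, -1]
  travel:
    - [0, 0, 0]
    - [0, 0, 0]
    - [0, 0, 0]
    - [0, 0, 0]
    - [0, 0, 0]
  turn:
    - [0, 0, 0]
    - [0, 0, 0]
    - [0, 0, 0]
    - [0, 0, 0]
    - [0, 0, 0]
  newtons: 50

```text
t: 2.23
tcp_pos: [0.6362, 0.0653, 0.1156]
tool_rot: [0.21, 0.978, 0.0, 0.002]
force: [-0.1, -0.5, 1.9]
finger_gap: 0.332
gripper_force: 49.1
```

apply_moves:
  claw: [-1, -1, -1, -1, -1]
  travel:
    - [0, 0, 0]
    - [0, 0, 0]
    - [0, 0, 0]
    - [0, 0, 0]
    - [0, 0, 0]
  turn:
    - [0, 0, 0]
    - [0, 0, 0]
    - [0, 0, 0]
    - [0, 0, 0]
    - [0, 0, 0]

```text
t: 2.65
tcp_pos: [0.6363, 0.0651, 0.1155]
tool_rot: [0.21, 0.978, 0.0, 0.002]
force: [-0.4, -0.3, 5.7]
finger_gap: 0.332
gripper_force: 48.6
```

apply_moves:
  claw: [-1, -1, -1, -1, -1]
  travel:
    - [0, 0, -0.01]
    - [0, 0, -0.04]
    - [0, 0, -0.08]
    - [0, 0, -0.12]
    - [0, 0, -0.15]
  turn:
    - [0, 0, 0]
    - [0, 0, 0]
    - [0, 0, 0]
    - [0, 0, 0]
    - [0, 0, 0]
  newtons: 70

```text
t: 3.07
tcp_pos: [0.6349, 0.0656, 0.2356]
tool_rot: [0.21, 0.978, 0.0, 0.0]
force: [-0.0, -0.3, -2.3]
finger_gap: 0.328
gripper_force: 69.1
```

```bash
python3 - <<'E'
from h import *
from station import manip
s=manip.sense();to(s,(.5428,.226,.2455))
p=manip.snapshot("scene");X=cloud(p)
m=(abs(X[...,0]-.635)<.06)&(abs(X[...,1]-.064)<.05)&(X[...,2]<.2)
for i,w in((0,.635),(1,.064)):pass
h=cv2.cvtColor(p["pixels"],cv2.COLOR_RGB2HSV)
b=m&(X[...,2]>.03);print(b.sum(),X[b].min(0),X[b].max(0))
cv2.imwrite("pics/s2.png",cv2.resize(p["pixels"][60:300,200:480,::-1],None,fx=2,fy=2))
E
```

```text
tcp [0.6349 0.0656 0.2356] gap 0.328 gf 69.1 F [-0.  -0.3 -2.3] t 3.07 yax [0.41  0.912 0.   ]
(0.5428, 0.226, 0.2455) -> [ 0.1872  0.1357 -0.0124] rows 4.4
558 [0.61656936 0.03382412 0.12593249] [0.66808651 0.08668932 0.19995876]
```

View pics/s2.png

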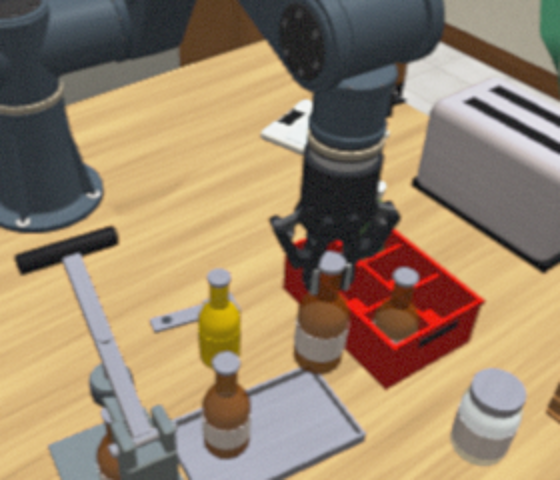

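The crop shows the bottle hanging upright from the gripper at (322,330), clear of the tray. The other tray bottle still stands at (227,420). Carrying it to the free middle near slot.

apply_moves:
  claw: [-1, -1, -1, -1, -1]
  travel:
    - [0.01, 0.007, -0.004]
    - [0.035, 0.025, -0.01]
    - [0.068, 0.049, -0.012]
    - [0.1, 0.073, -0.012]
    - [0.132, 0.096, -0.012]
  turn:
    - [0, 0, 0]
    - [0, 0, 0]
    - [0, 0, 0]
    - [0, 0, 0]
    - [0, 0, 0]

```text
t: 3.53
tcp_pos: [0.5671, 0.18, 0.2408]
tool_rot: [0.21, 0.978, -0.001, -0.003]
force: [1.2, 0.3, -4.0]
finger_gap: 0.321
gripper_force: 69.3
```

apply_moves:
  claw: [-1, -1, -1, -1, -1]
  travel:
    - [0.025, 0.018, 0]
    - [0.042, 0.03, 0]
    - [0.052, 0.038, 0]
    - [0.055, 0.0395, 0]
    - [0.055, 0.0395, 0]
  turn:
    - [0, 0, 0]
    - [0, 0, 0]
    - [0, 0, 0]
    - [0, 0, 0]
    - [0, 0, 0]

```text
t: 3.95
tcp_pos: [0.5419, 0.2259, 0.2421]
tool_rot: [0.209, 0.978, -0.001, -0.001]
force: [-0.3, -0.6, -4.5]
finger_gap: 0.32
gripper_force: 69.2
```

```bash
python3 - <<'E'
from h import *
from station import manip
s=manip.sense();to(s,(.5428,.226,.1165))
p=manip.snapshot("wrist");X=cloud(p)
h=cv2.cvtColor(p["pixels"],cv2.COLOR_RGB2HSV);z=X[...,2]
red=((h[...,0]<6)|(h[...,0]>174))&(h[...,1]>150)&(z>.08)&(z<.092)
n=X[red];c=np.array([.545,.265]);a=np.radians(-3.2);L=(n[:,:2]-c)@np.array([[np.cos(a),-np.sin(a)],[np.sin(a),np.cos(a)]])
print("crate local range",L.min(0),L.max(0),"divider x:",[np.median(L[(abs(L[:,0]-q)<.012)&(abs(L[:,1])>.015)&(abs(L[:,1])<.065),0]) for q in(-.0385,.0385)],"y:",np.median(L[(abs(L[:,1])<.012)&(abs(L[:,0])<.03),1]))
p2=p["pixels"];cv2.imwrite("pics/w2.png",p2[:,:,::-1])
E
```

```text
tcp [0.5419 0.2259 0.2421] gap 0.32 gf 69.2 F [-0.3 -0.6 -4.5] t 3.95 yax [ 0.409  0.912 -0.002]
(0.5428, 0.226, 0.1165) -> [-0.0013  0.0009  0.1569] rows 3.0
crate local range [-0.11766851 -0.08381799] [0.12112533 0.07974881] divider x: [np.float64(nan), np.float64(nan)] y: nan
  return _methods._mean(a, axis=axis, dtype=dtype,
  ret = ret.dtype.type(ret / rcount)
```

View pics/w2.png

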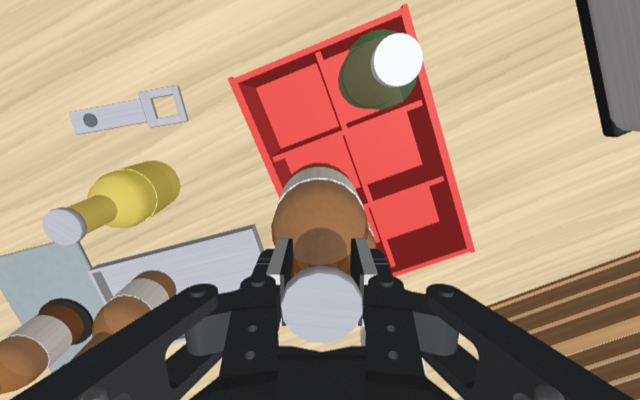

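The wrist view shows the held bottle straight in the fingers at (320,240), over the near middle slot. The crate outline matches my earlier fit within 2 mm. Lowering.

apply_moves:
  claw: [-1, -1, -1, -1, -1]
  travel:
    - [-0.002, 0, 0.012]
    - [-0.002, 0, 0.04]
    - [-0.002, 0, 0.075]
    - [-0.002, 0, 0.105]
    - [-0.002, 0, 0.125]
  turn:
    - [0, 0, 0]
    - [0, 0, 0]
    - [0, 0, 0]
    - [0, 0, 0]
    - [0, 0, 0]

```text
t: 4.42
tcp_pos: [0.544, 0.2232, 0.1401]
tool_rot: [0.211, 0.978, -0.001, -0.002]
force: [-0.5, 0.3, -2.9]
finger_gap: 0.32
gripper_force: 69.2
```

apply_moves:
  claw: [-1, -1, -1, -1, -1]
  travel:
    - [0, 0, 0.01]
    - [0, 0, 0.018]
    - [0, 0, 0.024]
    - [0, 0, 0.028]
    - [0, 0, 0.028]
  turn:
    - [0, 0, 0]
    - [0, 0, 0]
    - [0, 0, 0]
    - [0, 0, 0]
    - [0, 0, 0]

```text
t: 4.83
tcp_pos: [0.5451, 0.2248, 0.121]
tool_rot: [0.21, 0.978, 0.0, 0.0]
force: [0.2, -1.2, -3.2]
finger_gap: 0.32
gripper_force: 69.2
```

Still hanging; lower in small steps until the weight comes off.

apply_moves:
  claw: [-1, -1, -1, -1]
  travel:
    - [0, 0, 0.002]
    - [0, 0, 0.004]
    - [0, 0, 0.005]
    - [0, 0, 0.005]
  turn:
    - [0, 0, 0]
    - [0, 0, 0]
    - [0, 0, 0]
    - [0, 0, 0]

```text
t: 5.17
tcp_pos: [0.5447, 0.225, 0.1172]
tool_rot: [0.21, 0.978, 0.0, 0.0]
force: [-0.6, -0.7, -3.9]
finger_gap: 0.323
gripper_force: 69.2
```

apply_moves:
  claw: [-1, -1, -1]
  travel:
    - [0, 0, 0.0015]
    - [0, 0, 0.003]
    - [0, 0, 0.003]
  turn:
    - [0, 0, 0]
    - [0, 0, 0]
    - [0, 0, 0]

```text
t: 5.42
tcp_pos: [0.5458, 0.2249, 0.1167]
tool_rot: [0.21, 0.978, 0.0, 0.002]
force: [-2.2, -1.3, 6.4]
finger_gap: 0.325
gripper_force: 68.5
```

apply_moves:
  claw: [-0.25, -0.1, 0, 0, 0]
  travel:
    - [0, 0, 0]
    - [0, 0, 0]
    - [0, 0, 0]
    - [0, 0, 0]
    - [0, 0, -0.01]
  turn:
    - [0, 0, 0]
    - [0, 0, 0]
    - [0, 0, 0]
    - [0, 0, 0]
    - [0, 0, 0]

```text
t: 5.83
tcp_pos: [0.5436, 0.2247, 0.1214]
tool_rot: [0.21, 0.978, -0.001, -0.001]
force: [-0.8, -0.5, -0.4]
finger_gap: 0.5
gripper_force: 0.0
```

apply_moves:
  claw: [0, 0, 0.2, 1, 1]
  travel:
    - [0, 0, -0.03]
    - [0, 0, -0.06]
    - [0, 0, -0.09]
    - [0, 0, -0.12]
    - [0, 0, -0.14]
  turn:
    - [0, 0, 0]
    - [0, 0, 0]
    - [0, 0, 0]
    - [0, 0, 0]
    - [0, 0, 0]

```text
t: 6.25
tcp_pos: [0.5455, 0.2252, 0.2375]
tool_rot: [0.21, 0.978, 0.001, 0.002]
force: [0.8, 0.2, 0.5]
finger_gap: 0.863
gripper_force: 0.0
```

```bash
python3 - <<'E'
from h import *
from station import manip
s=manip.sense();to(s,(.600,-.0425,.2335),(.600,-.0425,.1135))
for n in("wrist","top"):
    p=manip.snapshot(n);X=cloud(p);z=X[...,2]
    m=((z>.148)&(z<.175)&(X[...,0]>.3)&(X[...,0]<.7)).astype(np.uint8);k,l,st,c=cv2.connectedComponentsWithStats(m)
    for i in range(1,k):
        if st[i,4]>50:
            Q=X[l==i];print(n,c[i].round(),st[i,4],Q.mean(0).round(4),p["pixels"][l==i].mean(0).round())
E
```

```text
tcp [0.5455 0.2252 0.2375] gap 0.863 gf 0.0 F [0.8 0.2 0.5] t 6.25 yax [0.41  0.912 0.002]
(0.6, -0.0425, 0.2335) -> [-0.1994 -0.2773  0.005 ] rows 6.6
(0.6, -0.0425, 0.1135) -> [-0.1989 -0.2776  0.155 ] rows 7.2
wrist [396.  52.] 2323 [0.4721 0.3073 0.1709] [236. 238. 240.]
wrist [317. 205.] 1331 [0.5438 0.2224 0.1573] [181. 183. 191.]
wrist [ 56. 223.] 1343 [0.4777 0.036  0.1524] [176. 178. 185.]
wrist [355. 288.] 1116 [0.6182 0.2212 0.1571] [176. 178. 186.]
top [116. 225.] 1139 [0.4823 0.5619 0.1664] [136. 129. 126.]
top [252. 179.] 53 [0.6183 0.2165 0.1562] [134. 134. 139.]
top [347. 189.] 99 [ 0.598  -0.0414  0.1548] [142. 141. 147.]
top [567. 210.] 837 [ 0.5578 -0.635   0.1576] [186. 155. 108.]
top [317. 233.] 95 [0.4759 0.0358 0.1509] [147. 146. 148.]
```

First bottle stands in its slot (cap at 0.544, 0.222, 0.157). Now the second.

apply_moves:
  claw: [1, 1, 1, 1, 1]
  travel:
    - [-0.03, -0.04, 0]
    - [-0.06, -0.083, 0]
    - [-0.09, -0.125, 0]
    - [-0.12, -0.167, 0]
    - [-0.149, -0.208, 0]
  turn:
    - [0, 0, 0]
    - [0, 0, 0]
    - [0, 0, 0]
    - [0, 0, 0]
    - [0, 0, 0]

```text
t: 6.77
tcp_pos: [0.5844, 0.0226, 0.2334]
tool_rot: [0.21, 0.978, -0.0, -0.001]
force: [0.6, 0.6, -0.3]
finger_gap: 0.999
gripper_force: 0.0
```

apply_moves:
  claw: [1, 1, 1, 1, 1]
  travel:
    - [-0.025, -0.035, 0]
    - [-0.043, -0.06, 0]
    - [-0.05, -0.0695, 0]
    - [-0.05, -0.0695, 0]
    - [-0.05, -0.0695, 0]
  turn:
    - [0, 0, 0]
    - [0, 0, 0]
    - [0, 0, 0]
    - [0, 0, 0]
    - [0, 0, 0]

```text
t: 7.18
tcp_pos: [0.5979, -0.0422, 0.2336]
tool_rot: [0.21, 0.978, 0.0, -0.001]
force: [-0.4, 0.2, 0.4]
finger_gap: 1.002
gripper_force: 0.0
```

```bash
python3 - <<'E'
from h import *
from station import manip
s=manip.sense();to(s,(.600,-.0425,.1135))
p=manip.snapshot("wrist");X=cloud(p);z=X[...,2]
m=((z>.148)&(z<.175)&(X[...,0]>.3)&(X[...,0]<.7)).astype(np.uint8);k,l,st,c=cv2.connectedComponentsWithStats(m)
for i in range(1,k):
  if st[i,4]>50:
    Q=X[l==i];print(c[i].round(),st[i,4],Q.mean(0).round(4),p["pixels"][l==i].mean(0).round())
E
```

```text
tcp [ 0.5979 -0.0422  0.2336] gap 1.002 gf 0.0 F [-0.4  0.2  0.4] t 7.18 yax [0.411 0.912 0.   ]
(0.6, -0.0425, 0.1135) -> [-0.0029  0.0006  0.1501] rows 2.9
[353.   6.] 504 [0.4879 0.0288 0.152 ] [155. 157. 164.]
[321. 209.] 1355 [ 0.5991 -0.0434  0.1563] [164. 166. 175.]
[154. 270.] 1414 [ 0.5892 -0.1745  0.1624] [150. 147. 150.]
[223. 345.] 108 [ 0.6756 -0.1676  0.1511] [83. 87. 86.]
```

apply_moves:
  claw: [1, 1, 1, 1, 1]
  travel:
    - [-0.002, 0, 0.02]
    - [-0.002, 0, 0.06]
    - [-0.002, 0, 0.1]
    - [-0.002, 0, 0.13]
    - [-0.002, 0, 0.148]
  turn:
    - [0, 0, 0]
    - [0, 0, 0]
    - [0, 0, 0]
    - [0, 0, 0]
    - [0, 0, 0]

```text
t: 7.65
tcp_pos: [0.5977, -0.0404, 0.1132]
tool_rot: [0.208, 0.978, 0.0, -0.003]
force: [-0.4, -0.0, -0.3]
finger_gap: 0.998
gripper_force: 0.0
```

apply_moves:
  claw: [-0.1, -0.4, -0.6, -1, -1]
  travel:
    - [0, 0, 0]
    - [0, 0, 0]
    - [0, 0, 0]
    - [0, 0, 0]
    - [0, 0, 0]
  turn:
    - [0, 0, 0]
    - [0, 0, 0]
    - [0, 0, 0]
    - [0, 0, 0]
    - [0, 0, 0]

```text
t: 8.07
tcp_pos: [0.6013, -0.0435, 0.118]
tool_rot: [0.21, 0.978, -0.0, 0.002]
force: [0.2, -0.4, 2.8]
finger_gap: 0.337
gripper_force: 68.6
```

apply_moves:
  claw: [-1, -1, -1, -1, -1]
  travel:
    - [0, 0, 0]
    - [0, 0, 0]
    - [0, 0, 0]
    - [0, 0, 0]
    - [0, 0, 0]
  turn:
    - [0, 0, 0]
    - [0, 0, 0]
    - [0, 0, 0]
    - [0, 0, 0]
    - [0, 0, 0]

```text
t: 8.48
tcp_pos: [0.6012, -0.0437, 0.1179]
tool_rot: [0.21, 0.978, 0.0, 0.002]
force: [0.1, 0.6, 6.0]
finger_gap: 0.334
gripper_force: 68.3
```

apply_moves:
  claw: [-1, -1, -1, -1, -1]
  travel:
    - [0, 0, -0.01]
    - [0, 0, -0.04]
    - [0, 0, -0.08]
    - [0, 0, -0.12]
    - [0, 0, -0.15]
  turn:
    - [0, 0, 0]
    - [0, 0, 0]
    - [0, 0, 0]
    - [0, 0, 0]
    - [0, 0, 0]

```text
t: 8.9
tcp_pos: [0.6003, -0.0437, 0.2385]
tool_rot: [0.21, 0.978, -0.0, 0.001]
force: [0.7, -0.4, -2.1]
finger_gap: 0.329
gripper_force: 69.3
```

```bash
python3 - <<'E'
from h import *
from station import manip
s=manip.sense();to(s,(.468,.229,.2455),(.468,.229,.1165))
E
```

```text
tcp [ 0.6003 -0.0437  0.2385] gap 0.329 gf 69.3 F [ 0.7 -0.4 -2.1] t 8.9 yax [0.411 0.912 0.   ]
(0.468, 0.229, 0.2455) -> [ 0.2907  0.2429 -0.0091] rows 7.3
(0.468, 0.229, 0.1165) -> [0.2909 0.2429 0.1522] rows 7.8
```

apply_moves:
  claw: [-1, -1, -1, -1, -1]
  travel:
    - [0.01, 0.008, -0.005]
    - [0.035, 0.029, -0.012]
    - [0.068, 0.057, -0.015]
    - [0.102, 0.085, -0.015]
    - [0.136, 0.114, -0.015]
  turn:
    - [0, 0, 0]
    - [0, 0, 0]
    - [0, 0, 0]
    - [0, 0, 0]
    - [0, 0, 0]

```text
t: 9.32
tcp_pos: [0.5358, 0.0857, 0.2467]
tool_rot: [0.211, 0.978, -0.0, -0.002]
force: [0.9, 1.3, -3.3]
finger_gap: 0.338
gripper_force: 69.3
```

apply_moves:
  claw: [-1, -1, -1, -1, -1]
  travel:
    - [0.034, 0.028, 0]
    - [0.068, 0.057, 0]
    - [0.102, 0.085, 0]
    - [0.128, 0.107, 0]
    - [0.145, 0.121, 0]
  turn:
    - [0, 0, 0]
    - [0, 0, 0]
    - [0, 0, 0]
    - [0, 0, 0]
    - [0, 0, 0]

```text
t: 9.73
tcp_pos: [0.4682, 0.2227, 0.2465]
tool_rot: [0.209, 0.978, -0.0, -0.003]
force: [-0.5, -0.1, -2.2]
finger_gap: 0.333
gripper_force: 69.3
```

apply_moves:
  claw: [-1, -1, -1, -1]
  travel:
    - [0.007, 0.006, 0]
    - [0.01, 0.008, 0]
    - [0.01, 0.008, 0]
    - [0.01, 0.008, 0]
  turn:
    - [0, 0, 0]
    - [0, 0, 0]
    - [0, 0, 0]
    - [0, 0, 0]

```text
t: 10.07
tcp_pos: [0.4678, 0.2285, 0.2477]
tool_rot: [0.21, 0.978, -0.0, -0.0]
force: [-0.8, 0.0, -2.2]
finger_gap: 0.339
gripper_force: 69.4
```

```bash
python3 - <<'E'
from h import *
from station import manip
s=manip.sense();to(s,(.468,.229,.1195))
p=manip.snapshot("top");X=cloud(p)
h=cv2.cvtColor(p["pixels"],cv2.COLOR_RGB2HSV);z=X[...,2]
red=((h[...,0]<6)|(h[...,0]>174))&(h[...,1]>150)&(z>.075)&(z<.092)&(X[...,0]>.35)
c=np.array([.545,.265]);a=np.radians(-3.2);L=(X[red][:,:2]-c)@np.array([[np.cos(a),-np.sin(a)],[np.sin(a),np.cos(a)]])
print(np.percentile(L,[1,99],axis=0))
E
```

```text
tcp [0.4678 0.2285 0.2477] gap 0.339 gf 69.4 F [-0.8  0.  -2.2] t 10.07 yax [ 0.411  0.912 -0.001]
(0.468, 0.229, 0.1195) -> [0.     0.0008 0.1602] rows 3.1
[[-0.1182399  -0.08177721]
 [ 0.11778563  0.08177271]]
```

apply_moves:
  claw: [-1, -1, -1, -1, -1]
  travel:
    - [0, 0, 0.012]
    - [0, 0, 0.04]
    - [0, 0, 0.075]
    - [0, 0, 0.105]
    - [0, 0, 0.125]
  turn:
    - [0, 0, 0]
    - [0, 0, 0]
    - [0, 0, 0]
    - [0, 0, 0]
    - [0, 0, 0]

```text
t: 10.53
tcp_pos: [0.4668, 0.2279, 0.1454]
tool_rot: [0.211, 0.978, -0.001, -0.002]
force: [-0.3, 0.3, -2.8]
finger_gap: 0.33
gripper_force: 69.3
```

apply_moves:
  claw: [-1, -1, -1, -1, -1]
  travel:
    - [0, 0, 0.01]
    - [0, 0, 0.02]
    - [0, 0, 0.028]
    - [0, 0, 0.032]
    - [0, 0, 0.032]
  turn:
    - [0, 0, 0]
    - [0, 0, 0]
    - [0, 0, 0]
    - [0, 0, 0]
    - [0, 0, 0]

```text
t: 10.95
tcp_pos: [0.4679, 0.2292, 0.1223]
tool_rot: [0.21, 0.978, -0.0, 0.0]
force: [0.2, 0.3, -2.6]
finger_gap: 0.332
gripper_force: 69.3
```

apply_moves:
  claw: [-1, -1, -1, -1]
  travel:
    - [0, 0, 0.0015]
    - [0, 0, 0.003]
    - [0, 0, 0.003]
    - [0, 0, 0.003]
  turn:
    - [0, 0, 0]
    - [0, 0, 0]
    - [0, 0, 0]
    - [0, 0, 0]

```text
t: 11.28
tcp_pos: [0.4678, 0.2294, 0.1205]
tool_rot: [0.21, 0.978, 0.0, 0.0]
force: [-0.6, -0.0, -2.9]
finger_gap: 0.333
gripper_force: 69.3
```

apply_moves:
  claw: [-1, -1, -1, -1]
  travel:
    - [0, 0, 0.0015]
    - [0, 0, 0.0025]
    - [0, 0, 0.003]
    - [0, 0, 0.003]
  turn:
    - [0, 0, 0]
    - [0, 0, 0]
    - [0, 0, 0]
    - [0, 0, 0]

```text
t: 11.62
tcp_pos: [0.4683, 0.2293, 0.119]
tool_rot: [0.21, 0.978, 0.0, 0.001]
force: [-1.2, -0.8, 5.9]
finger_gap: 0.333
gripper_force: 69.2
```

apply_moves:
  claw: [-0.25, -0.1, 0, 0, 0]
  travel:
    - [0, 0, 0]
    - [0, 0, 0]
    - [0, 0, 0]
    - [0, 0, 0]
    - [0, 0, -0.01]
  turn:
    - [0, 0, 0]
    - [0, 0, 0]
    - [0, 0, 0]
    - [0, 0, 0]
    - [0, 0, 0]

```text
t: 12.03
tcp_pos: [0.4666, 0.229, 0.1247]
tool_rot: [0.21, 0.978, -0.001, -0.001]
force: [0.1, -0.3, -0.5]
finger_gap: 0.501
gripper_force: 0.0
```

apply_moves:
  claw: [0, 0, 0, 0, -1]
  travel:
    - [0, 0, -0.03]
    - [0, 0, -0.07]
    - [0, 0, -0.12]
    - [0, 0, -0.17]
    - [0, 0, -0.21]
  turn:
    - [0, 0, 0]
    - [0, 0, 0]
    - [0, 0, 0]
    - [0, 0, 0]
    - [0, 0, 0]

```text
t: 12.45
tcp_pos: [0.468, 0.2295, 0.2972]
tool_rot: [0.21, 0.978, 0.001, 0.001]
force: [1.1, -0.7, -0.3]
finger_gap: 0.371
gripper_force: 0.0
```

apply_moves:
  claw: [-1, -1, -1, -1]
  travel:
    - [0, 0, -0.03]
    - [0, 0, -0.06]
    - [0, 0, -0.08]
    - [0, 0, -0.08]
  turn:
    - [0, 0, 0]
    - [0, 0, 0]
    - [0, 0, 0]
    - [0, 0, 0]

```text
t: 12.78
tcp_pos: [0.4694, 0.2299, 0.3623]
tool_rot: [0.21, 0.978, 0.002, 0.004]
force: [0.6, -0.4, 0.3]
finger_gap: -0.001
gripper_force: 0.0
```

```bash
python3 - <<'E'
from h import *
from station import manip
s=manip.sense();print(s["q"].round(3) if hasattr(s["q"],"round") else s["q"])
for n in("scene","wrist","top"):
    p=manip.snapshot(n);X=cloud(p);z=X[...,2];np.savez(n+"3.npz",**p)
    if n=="scene":cv2.imwrite("pics/s3.png",cv2.resize(p["pixels"][60:350,180:470,::-1],None,fx=2,fy=2))
    m=((z>.148)&(z<.175)&(X[...,0]>.3)&(X[...,0]<.7)&(abs(X[...,1])<.4)).astype(np.uint8);k,l,st,c=cv2.connectedComponentsWithStats(m)
    for i in range(1,k):
        if st[i,4]>50:
            Q=X[l==i];print(n,c[i].round(),st[i,4],Q.mean(0).round(4),p["pixels"][l==i].mean(0).round())
    g=(p["pixels"].max(-1)<60)&(z>.29)&(z<.345)&(X[...,0]>.45)&(X[...,0]<.6)&(X[...,1]<-.1)&(X[...,1]>-.25);Q=X[g]
    if len(Q)>20:print("grip",n,len(Q),Q.mean(0).round(4),Q[:,2].max().round(4),cv2.minAreaRect((Q[:,:2]*1000).astype(np.float32)))
    g=(p["pixels"].min(-1)>60)&(z>.2)&(z<.33)&(X[...,0]>.52)&(X[...,0]<.7)&(X[...,1]<-.1)&(X[...,1]>-.25);Q=X[g]
    if len(Q)>40:
        print("lever",n,len(Q),cv2.fitLine(Q[:,:2].astype(np.float32),2,0,.01,.01).ravel().round(4))
a=np.radians(-10);print("grip rest->level cmd")
to(s,(.51,-.168,.375))
E
```

```text
[ 0.241  0.248  1.51   0.     1.374 -0.907]
scene [387. 155.] 112 [0.4773 0.3046 0.165 ] [172. 174. 162.]
scene [364. 167.] 80 [0.4704 0.2274 0.1554] [149. 146. 150.]
scene [382. 182.] 89 [0.548  0.2208 0.1559] [138. 140. 149.]
scene [310. 198.] 87 [0.4814 0.0341 0.1512] [158. 156. 164.]
scene [403. 198.] 96 [0.6229 0.2194 0.1558] [146. 143. 153.]
scene [271. 309.] 140 [ 0.6943 -0.2076  0.1617] [67. 70. 68.]
grip scene 439 [ 0.5149 -0.1693  0.3244] 0.3309 ((513.8192749023438, -167.60958862304688), (94.72711944580078, 14.302331924438477), 82.0113525390625)
lever scene 1959 [ 0.9823 -0.1874  0.6315 -0.1866]
wrist [392. 146.] 745 [0.4709 0.3074 0.1706] [226. 229. 231.]
wrist [320. 170.] 604 [0.4661 0.2291 0.1573] [174. 177. 185.]
wrist [343. 232.] 504 [0.543  0.2228 0.1572] [171. 173. 181.]
wrist [174. 244.] 518 [0.4769 0.0351 0.1524] [172. 173. 181.]
wrist [369. 281.] 239 [0.6153 0.2269 0.1567] [163. 163. 170.]
top [250. 179.] 101 [0.6174 0.2225 0.1559] [137. 135. 141.]
top [247. 206.] 103 [0.5426 0.2237 0.1566] [139. 137. 143.]
top [317. 233.] 91 [0.4763 0.0359 0.1511] [145. 144. 145.]
grip top 376 [ 0.5059 -0.1615  0.326 ] 0.331 ((506.40771484375, -162.66851806640625), (98.69802856445312, 20.854455947875977), 80.36770629882812)
lever top 918 [ 0.9871 -0.1603  0.6215 -0.1782]
grip rest->level cmd
tcp [0.4694 0.2299 0.3623] gap -0.001 gf 0.0 F [ 0.6 -0.4  0.3] t 12.78 yax [0.41  0.912 0.006]
(0.51, -0.168, 0.375) -> [-0.2503 -0.4327 -0.0165] rows 9.6
```

View pics/s3.png

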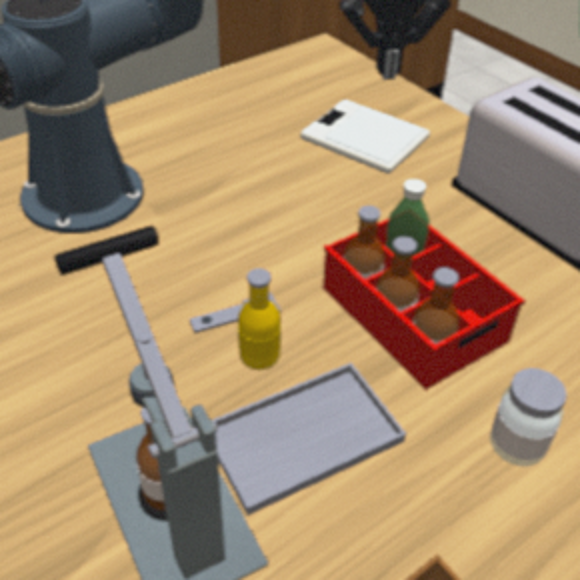

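Both bottles stand upright in the crate, caps at (369,213) and (404,244). The kept one is at (445,276), the PET is untouched, and the tray is empty. Now to the lever grip at (108,248) in this crop, world ≈ (0.510, -0.165, top 0.329).

apply_moves:
  claw: [-1, -1, -1, -1, -1]
  travel:
    - [-0.015, -0.03, 0]
    - [-0.04, -0.07, 0]
    - [-0.065, -0.112, 0]
    - [-0.09, -0.155, 0]
    - [-0.115, -0.198, 0]
  turn:
    - [0, 0, 0]
    - [0, 0, 0]
    - [0, 0, 0]
    - [0, 0, 0]
    - [0, 0, 0]

```text
t: 13.35
tcp_pos: [0.4853, 0.0458, 0.3558]
tool_rot: [0.209, 0.978, -0.0, -0.002]
force: [0.7, 0.2, -0.7]
finger_gap: -0.003
gripper_force: 0.0
```

apply_moves:
  claw: [-1, -1, -1, -1, -1]
  travel:
    - [-0.025, -0.043, 0]
    - [-0.05, -0.086, 0]
    - [-0.075, -0.129, 0]
    - [-0.1, -0.172, 0]
    - [-0.115, -0.2, 0]
  turn:
    - [0, 0, 0]
    - [0, 0, 0]
    - [0, 0, 0]
    - [0, 0, 0]
    - [0, 0, 0]

```text
t: 13.77
tcp_pos: [0.5042, -0.1399, 0.3556]
tool_rot: [0.211, 0.977, -0.0, -0.002]
force: [-0.5, -0.0, -0.3]
finger_gap: -0.001
gripper_force: 0.0
```

```bash
python3 - <<'E'
from h import *
from station import manip
s=manip.sense();p=manip.snapshot("wrist");X=cloud(p);z=X[...,2]
g=(p["pixels"].max(-1)<60)&(z>.29)&(z<.335)&(X[...,0]>.45)&(X[...,0]<.58)&(X[...,1]<-.08)&(X[...,1]>-.25);Q=X[g]
print(len(Q), Q.mean(0).round(4) if len(Q) else 0, cv2.minAreaRect((Q[:,:2]*1000).astype(np.float32)) if len(Q) else 0)
cv2.imwrite("pics/w4.png",p["pixels"][:,:,::-1])
to(s,(.510,-.165,.360),(.510,-.165,.333))
E
```

```text
4659 [ 0.5035 -0.1666  0.3271] ((506.7067565917969, -164.8491973876953), (97.78276824951172, 20.319841384887695), 81.01708984375)
tcp [ 0.5042 -0.1399  0.3556] gap -0.001 gf 0.0 F [-0.5 -0.  -0.3] t 13.77 yax [ 0.413  0.911 -0.001]
(0.51, -0.165, 0.36) -> [-0.0195 -0.0255 -0.0055] rows 0.6
(0.51, -0.165, 0.333) -> [-0.0196 -0.0255  0.0282] rows 0.8
```

View pics/w4.png

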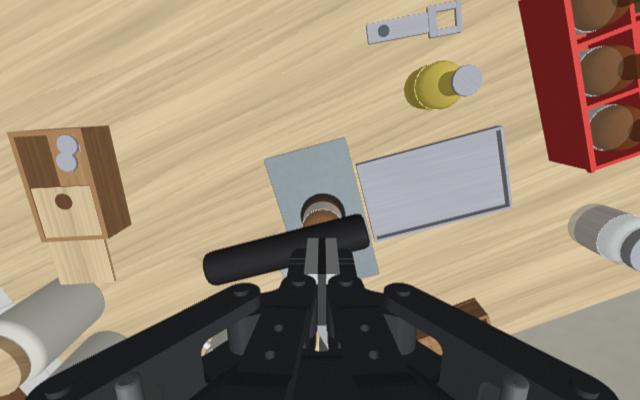

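The wrist view shows the black grip bar from (205,268) to (368,232), with the shut fingertips just off its right half. Its centre is at about (0.509, -0.165).

apply_moves:
  claw: [-1, -1, -1, -1, -1]
  travel:
    - [-0.0185, -0.026, 0]
    - [-0.0185, -0.026, 0]
    - [-0.0185, -0.026, 0.015]
    - [-0.0185, -0.026, 0.028]
    - [-0.0185, -0.026, 0.028]
  turn:
    - [0, 0, 0]
    - [0, 0, 0]
    - [0, 0, 0]
    - [0, 0, 0]
    - [0, 0, 0]

```text
t: 14.23
tcp_pos: [0.5077, -0.1601, 0.3317]
tool_rot: [0.21, 0.978, 0.001, -0.004]
force: [0.3, 0.4, -0.8]
finger_gap: -0.001
gripper_force: 0.0
```

```bash
python3 - <<'E'
from h import *
from station import manip
s=manip.sense();t=[]
for th in(.5,.375,.25,.125,.04,0):
    d=.195*(np.cos(th)-np.cos(.5));t.append((round(.509-.985*d,4),round(-.165+.174*d,4),round(.236+.195*np.sin(th),4)))
to(s,*t)
E
```

```text
tcp [ 0.5077 -0.1601  0.3317] gap -0.001 gf 0.0 F [ 0.3  0.4 -0.8] t 14.23 yax [0.41  0.912 0.001]
(np.float64(0.509), np.float64(-0.165), np.float64(0.3295)) -> [-0.004  -0.0049  0.0027] rows 0.1
(np.float64(0.4988), np.float64(-0.1632), np.float64(0.3074)) -> [ 0.0083 -0.0081  0.0305] rows 0.6
(np.float64(0.4915), np.float64(-0.1619), np.float64(0.2842)) -> [ 0.0171 -0.0104  0.0595] rows 1.2
(np.float64(0.487), np.float64(-0.1611), np.float64(0.2603)) -> [ 0.0224 -0.0118  0.0894] rows 1.8
(np.float64(0.4856), np.float64(-0.1609), np.float64(0.2438)) -> [ 0.0239 -0.0123  0.1101] rows 2.2
(np.float64(0.4855), np.float64(-0.1608), np.float64(0.236)) -> [ 0.024  -0.0123  0.1198] rows 2.4
```

Press halfway along the arc, slowly.

apply_moves:
  claw: [-1, -1, -1, -1, -1]
  travel:
    - [-0.001, -0.005, 0.005]
    - [0.003, -0.007, 0.018]
    - [0.0085, -0.008, 0.031]
    - [0.013, -0.009, 0.045]
    - [0.017, -0.01, 0.0595]
  turn:
    - [0, 0, 0]
    - [0, 0, 0]
    - [0, 0, 0]
    - [0, 0, 0]
    - [0, 0, 0]

```text
t: 14.65
tcp_pos: [0.4924, -0.1632, 0.2887]
tool_rot: [0.209, 0.978, -0.001, -0.001]
force: [-6.1, -0.7, 8.5]
finger_gap: 0.002
gripper_force: 4.3
```

apply_moves:
  claw: [-1, -1, -1, -1, -1]
  travel:
    - [0.003, -0.001, 0.015]
    - [0.0055, -0.0015, 0.03]
    - [0.0065, -0.002, 0.04]
    - [0.007, -0.002, 0.048]
    - [0.007, -0.002, 0.05]
  turn:
    - [0, 0, 0]
    - [0, 0, 0]
    - [0, 0, 0]
    - [0, 0, 0]
    - [0, 0, 0]

```text
t: 15.07
tcp_pos: [0.4859, -0.1621, 0.2477]
tool_rot: [0.209, 0.978, -0.0, -0.003]
force: [-6.1, 0.1, 8.7]
finger_gap: 0.001
gripper_force: 4.5
```

```bash
cat > lv.py <<'E'
from h import *
from station import manip
s=manip.sense()
to(s,(.4855,-.1608,.236))
for n in("scene","top"):
    p=manip.snapshot(n);X=cloud(p);z=X[...,2]
    xc=(X[...,0]-.594)*.985-(X[...,1]+.180)*.174; yc=(X[...,0]-.594)*.174+(X[...,1]+.180)*.985
    g=(z>.18)&(z<.34)&(abs(yc)<.007)&(xc<.06)&(xc>-.09)&(p["pixels"].min(-1)>80);Q=np.c_[xc[g],z[g]]
    f=np.polyfit(Q[:,0],Q[:,1],1);r=Q[:,1]-np.polyval(f,Q[:,0]);k=abs(r)<.008;f=np.polyfit(Q[k,0],Q[k,1],1)
    print(n,k.sum(),"of",len(k),"lever elev rad",-np.arctan(f[0]),"z at xc=-.04",np.polyval(f,-.04))
cv2.imwrite("pics/lv%d.png"%int(s["t"]*10),cv2.resize(manip.snapshot("scene")["pixels"][100:350,180:430,::-1],None,fx=2,fy=2))
E
python3 lv.py
```

```text
tcp [ 0.4859 -0.1621  0.2477] gap 0.001 gf 4.5 F [-6.1  0.1  8.7] t 15.07 yax [ 0.409  0.912 -0.002]
(0.4855, -0.1608, 0.236) -> [0.0011 0.0013 0.0147] rows 0.3
scene 442 of 484 lever elev rad 0.06605675690960688 z at xc=-.04 0.23792061453429716
top 116 of 116 lever elev rad 0.11034903999792615 z at xc=-.04 0.24115841356906403
```

apply_moves:
  claw: [-1, -1, -1, -1, -1]
  travel:
    - [0, 0, 0.005]
    - [0, 0, 0.01]
    - [0, 0, 0.0135]
    - [0, 0, 0.0145]
    - [0, 0, 0.0145]
  turn:
    - [0, 0, 0]
    - [0, 0, 0]
    - [0, 0, 0]
    - [0, 0, 0]
    - [0, 0, 0]

```text
t: 15.63
tcp_pos: [0.4863, -0.1622, 0.2369]
tool_rot: [0.209, 0.978, -0.001, -0.002]
force: [-4.9, 0.5, 9.0]
finger_gap: 0.0
gripper_force: 4.6
```

apply_moves:
  claw: [-1, -1, -1, -1, -1]
  travel:
    - [0, 0, 0]
    - [0, 0, 0]
    - [0, 0, 0]
    - [0, 0, 0]
    - [0, 0, 0]
  turn:
    - [0, 0, 0]
    - [0, 0, 0]
    - [0, 0, 0]
    - [0, 0, 0]
    - [0, 0, 0]

```text
t: 16.05
tcp_pos: [0.4863, -0.1622, 0.2372]
tool_rot: [0.209, 0.978, -0.001, -0.002]
force: [-5.7, -0.3, 9.1]
finger_gap: 0.0
gripper_force: 4.6
```

```bash
python3 lv.py; ls pics
```

```text
tcp [ 0.4863 -0.1622  0.2372] gap 0.0 gf 4.6 F [-5.7 -0.3  9.1] t 16.05 yax [ 0.409  0.912 -0.002]
(0.4855, -0.1608, 0.236) -> [0.0016 0.0012 0.0015] rows 0.0
scene 416 of 461 lever elev rad 0.008838605101704028 z at xc=-.04 0.23105030078581779
top 110 of 111 lever elev rad 0.05740131540985037 z at xc=-.04 0.23460497909021186
crop.png
lv150.png
lv160.png
s2.png
s3.png
scene0.png
top0.png
w1.png
w2.png
w4.png
```

```bash
python3 - <<'E'
from h import *
from station import manip
for n in("scene","top"):
  for p in(dict(np.load(n+"3.npz")),manip.snapshot(n)):
    X=cloud(p);z=X[...,2]
    xc=(X[...,0]-.594)*.985-(X[...,1]+.180)*.174; yc=(X[...,0]-.594)*.174+(X[...,1]+.180)*.985
    g=(z>.2)&(z<.34)&(abs(yc)<.008)&(xc<.06)&(xc>-.08)&(p["pixels"].min(-1)>80);Q=np.c_[xc[g],z[g]]
    f=np.polyfit(Q[:,0],Q[:,1],1);k=abs(Q[:,1]-np.polyval(f,Q[:,0]))<.006;f=np.polyfit(Q[k,0],Q[k,1],1)
    print(n,k.sum(),"elev",-np.arctan(f[0]))
    g=(p["pixels"].max(-1)<60)&(z>.19)&(z<.34)&(xc<-.07)&(xc>-.13)&(abs(yc)>.03)&(abs(yc)<.05)
    print("  bar ends: n",g.sum(),"top z",np.percentile(z[g],[50,90,98]).round(4),"xc",xc[g].mean().round(4))
E
```

```text
scene 370 elev 0.5397246197115176
  bar ends: n 170 top z [0.325  0.3288 0.3297] xc -0.0796
scene 435 elev 0.008328103003754282
  bar ends: n 416 top z [0.3068 0.3307 0.3374] xc -0.1021
top 148 elev 0.5176578384088838
  bar ends: n 144 top z [0.3259 0.3288 0.3302] xc -0.09
top 123 elev 0.029110990717102735
  bar ends: n 72 top z [0.236  0.3275 0.3302] xc -0.1124
```

View pics/lv160.png

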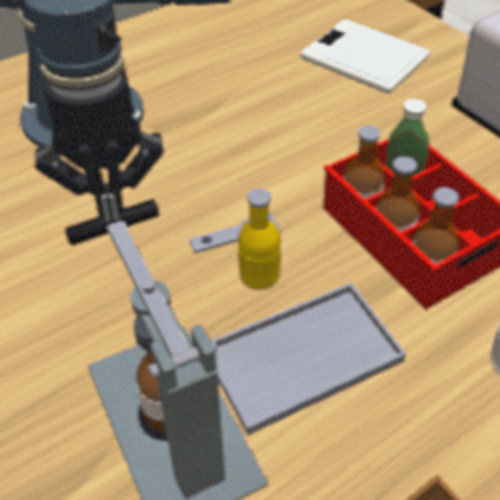

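The view shows the fingertips on the grip bar at (112,215), the lever essentially level, the bell's bottle still standing at (152,400), and the crate in order. One last 2 mm to make sure it is level.

apply_moves:
  claw: [-1, -1, -1, -1, -1]
  travel:
    - [0, 0, 0.001]
    - [0, 0, 0.0025]
    - [0, 0, 0.0025]
    - [0, 0, 0.0025]
    - [0, 0, 0.0025]
  turn:
    - [0, 0, 0]
    - [0, 0, 0]
    - [0, 0, 0]
    - [0, 0, 0]
    - [0, 0, 0]

```text
t: 16.72
tcp_pos: [0.4864, -0.1622, 0.2352]
tool_rot: [0.209, 0.978, -0.001, -0.002]
force: [-6.0, 0.1, 9.0]
finger_gap: 0.002
gripper_force: 4.6
```

apply_moves:
  claw: [-1, -1, -1, -1, -1]
  travel:
    - [0, 0, 0]
    - [0, 0, 0]
    - [0, 0, 0]
    - [0, 0, 0]
    - [0, 0, 0]
  turn:
    - [0, 0, 0]
    - [0, 0, 0]
    - [0, 0, 0]
    - [0, 0, 0]
    - [0, 0, 0]

```text
t: 17.13
tcp_pos: [0.4864, -0.1622, 0.2352]
tool_rot: [0.209, 0.978, -0.001, -0.002]
force: [-5.4, -0.3, 9.5]
finger_gap: -0.002
gripper_force: 4.6
```

```bash
python3 lv.py && python3 -c "
from station import manip
s=manip.sense()
if .229<s['tcp_pos'][2]<.239: print(manip.sign_off())"
```

```text
tcp [ 0.4864 -0.1622  0.2352] gap -0.002 gf 4.6 F [-5.4 -0.3  9.5] t 17.13 yax [ 0.409  0.912 -0.002]
(0.4855, -0.1608, 0.236) -> [ 0.0018  0.0011 -0.001 ] rows 0.0
scene 418 of 456 lever elev rad -0.002249660144714326 z at xc=-.04 0.22983688051554382
top 111 of 112 lever elev rad 0.04530073176219495 z at xc=-.04 0.23290900170915713
the job is handed in; nothing more can be done
None
```

Both brown bottles from the tray stand upright in empty crate slots, and the arm is holding the lever level within measurement error (fingertip height and scene camera; the top camera read about 0.045 rad high); I handed the job in at about 17 s.

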